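# Brush out the mug and lay the brush on its sloped rest

### The arm

A 6-joint arm with a two-finger parallel gripper is mounted at the origin on a cart in front of the work surface, level with it; the furniture and walls round the work are solid. World frame = base frame: x ahead of the robot, y to its left, z up, the work surface at z = 0. Lengths are in m, angles in rad, forces in N, time in s.
With the tool pointing down it reaches from about 0.35 to 0.975 m from the base axis. Payload 4.9 kg.
Tool frame: the origin (TCP) lies between the finger pads, 19 mm behind the fingertips; this is the grasp point; z points along the fingers, y is the line along which they close (so a half turn about z gives the same grasp; the last joint's range is limited). The gripper opens to 85 mm and grips with 20 to 120 N. Pads are 22 mm wide; open, the fingers measure 114 mm over their backs; the gripper's body (76 mm by 85 mm) begins 54 mm behind the grasp point. The pads swing forward as they close: fully open they stand 13 mm farther back than shut.
Start: joints at [1.044, 0.053, 1.613, -0, 1.476, -0.119], TCP at [0.248, 0.574, 0.25] pointing down, gripper open.
Joint ranges: [-3.01, 3.01], [-1.01, 2.22], [0.06, 2.58], [-1.02, 4.17], [0.09, 2.62], [-3.14, 3.14]. Speed limits (rad/s): [2.57, 2.57, 3.14, 3.14, 3.14, 3.14].

### API

Orientations are given as a unit quaternion [w, x, y, z].
In Python, from plant import monitor, vision, manip gives the robot as it stands. The module is installed in compiled form; this text tells all that it offers.
- The arm moves only by the tool arm_command, never from a script. Its argument "rows" is a list of rows, each a list of 3 entries, a list of its own where there are three numbers: the finger opening in mm, from 0 to 85.4, then the shift along the world's x, y, z in units of 30 cm (1.0 is 30 cm), then the turn, a rotation vector about the world's x, y, z in units of pi/2 rad (1.0 is pi/2 rad). In form: [[claw, [x, y, z], [wx, wy, wz]], ...]. A call has 1 to 12 rows; each row is the pose to reach, as a shift and turn from the pose commanded when the call began; what a row does not reach only later rows make up. A row lasts 1/12 s, in which the tool goes at most 41.7 mm and 7.16 degrees, less where a joint would pass 70% of its speed; a pose out of reach is approached as far as the arm can. A call with a number of a shift or a turn outside -1 to 1 is refused whole. A call with a gripper value outside its range is refused whole. The fingers move at their own pace and stop on an object; the grip force is fixed at half the most. Time passes only in rows, so rows that repeat a pose let the fingers close. It gives the time, the measured TCP pose, the force, the opening and the grip force at its end, in the units of the state.
- monitor.state(): the state, without advancing time (a new reading comes with each control period).
- vision.grab_frame(name): name is "scene" or "top"; returns a dict with "color" (400x640x3 uint8, red, green, blue), "z_map" (400x640 float32, m along the optical axis (not along the pixel's ray), 0 where there is no reading), "mtx" (3x3 intrinsics, pixels), "k1" (the pictures are not rectified: a ray, as slopes to the right and down, at radius r is drawn at 1 + k1 r^2 times it, then the intrinsics apply), "R" (3x3) and "t" (3): a world point X has camera coordinates R X + t. Camera axes: x right, y down, z forward; pixel columns grow to the right and rows downward; lengths in m; the calibration is good to about 2 mm. A picture is of the moment at which its call begins.
- manip.job_done(): hands the job in; it is judged then, once.
The state is a dict: "time": time; "joint_pos": joint angles; "joint_vel": joint speeds; "joint_efforts": joint torques, N m; "tool_pos": TCP position; "tool_rot": TCP orientation; "contact_force": force on the tool from outside, world axes, zero at the start; "ft_torque": the same for the moment, N m; "gripper_width": opening from 0.0 (shut) to 1.0 (fully open); "grasp_force": force on a finger pad.
Only numpy, scipy, OpenCV 4.12 (cv2) and the standard library are available. Lean on these libraries where they do the work, as an engineer would, in place of code of your own. Each camera call takes 0.05 s, during which the arm holds its last target. There are 200 camera calls.

### The job

Take the bottle brush out of its upright pot and brush out the tilted mug in the washing stand: push the brush head gently down to the bottom, draw it up until most of the head is out of the mug's mouth, and push it down to the bottom once more. Then lay the brush in the narrow sloped rest, along both saddles with its tip against the foot stop, holding on until it is seated there rather than dropping it, and let go. Press gently, and leave the salt shaker, the upright mug, the salt bowl and the tea glass where they stand.

Things in the scene. Friction and masses are not known exactly. Their poses are not given: they have to be found in the camera images.
- brush: bottle brush, 190 mm long, rigid. Origin at the centre of its flat tip, z runs along the brush to the end of the handle. White ribbed head, z = 0 to 75 mm, 26 mm diameter; thin 9 mm steel neck to z = 100 mm; round wooden handle, 18 mm diameter, z = 100 to 190 mm. About 90 g. It starts upright in the pot (within about 5 degrees), head down
- brush_tip (a point): the tip of the brush (same as the origin of brush)
- brush_grip (a point): point on the brush's axis 165 mm from the tip, in the handle: a good place for the TCP
- pot: fixed white ceramic pot on a round foot (84 mm diameter), 72 mm high, bore about 34 to 38 mm, inner floor 8 mm above the table; origin at the centre of its underside, z up
- stand: fixed wooden washing stand, base 140 x 130 mm, 12 mm thick; origin at the centre of its underside. It holds the mug; the mug's mouth leans to the stand's -x side (roughly towards the robot)
- wash_mug: green mug, fixed in the washing stand, tilted 25 degrees from vertical. z is the mug's axis direction, from bottom to mouth; the handle is on its -y side. The axis of the cup is not through this origin: use the two points
- mug_floor (a point): centre of the mug's inner floor, on the cup's axis; its axes are those of wash_mug (z out of the mouth). Inside diameter at least 50 mm, 87 mm deep
- mug_mouth (a point): centre of the mug's rim, 87 mm from mug_floor along z; outer diameter of the rim 92 mm
- rest: fixed dark wooden brush rest, base 150 x 100 mm, 12 mm thick; origin at the centre of its underside. Its sloped cradle leans to the rest's -x side, so its handle end points somewhere between the robot's right and the robot
- cradle: sloped cradle of the rest. Origin: where the seated brush's tip centre lies, 46 mm above the table. z: axis of the seated brush, up the slope, 32 degrees from vertical; x: normal to the slope, up and away from the saddles; y across. Two open 90-degree V saddles on the -x side reach up to about the axis and 20 mm to each side: one at z = 19 to 45 mm (head), one at 110 to 122 mm (handle)
- cradle_seat (a point): same point as the origin of cradle, on the 40 mm square foot stop. The stop is the plane z = 0 of the cradle's frame, reaching 9 mm beyond the axis in +x and 20 mm to each side in y. From z = 122 mm upward the seated brush's handle is free on all sides
- salt_shaker: bystander: salt shaker, 44 mm diameter, 90 mm high, origin under its centre
- upright_mug: bystander: beige mug standing upright, 90 x 124 x 100 mm, origin under its centre
- salt_bowl: bystander: small white bowl, 85 mm diameter, 35 mm high, origin under its centre
- tea_glass: bystander: tea glass, 63 mm diameter, 81 mm high, origin under its centre

How it is judged:
By the outcome, as a careful person would: the job done as asked, in the order asked, and still so for the second after the job is handed in, with the robot touching nothing.
It also fails if it takes over 59 s, if anything falls off the work surface, if the arm or the gripper's body presses on something with over 40 N, if the wrist force passes 120 N, or if a joint passes its speed limit or range.

## Working session

There is one attempt and no reset: what is moved stays moved. The work goes in short steps, Python scripts to look and compute and a tool call to move; the robot and the scene stay as the last step left them, time stands still between calls to the robot, and variables do not carry over. Pictures are saved under pics/ and viewed, at most 10 in all, crops included, and the job is handed in when it is done.

Besides the shell and the picture viewer there is one more tool, called after "Emit:" by a JSON object that holds its "fn" and its "kwargs". arm_command: Moves the arm, as the interface text tells. Shifts and turns lie within -1 to 1; 1 stands for 30 cm of shift or pi/2 rad of turn. Its arguments: {"type":"object","properties":{"rows":{"type":"array"}},"required":["rows"]}

```bash
mkdir -p pics
cat > h.py <<'E'
import numpy as np, cv2
from plant import monitor, vision, manip
def save(n,fn):
    f=vision.grab_frame(n); np.savez('pics/'+fn+'.npz',**f); cv2.imwrite('pics/'+fn+'.png',f['color'][:,:,::-1]); return f
def load(fn): return dict(np.load('pics/'+fn+'.npz'))
def rays(f,uv):
    uv=np.asarray(uv,float).reshape(-1,1,2); k=float(f['k1'])
    K=f['mtx']; p=(uv[:,0]-[K[0,2],K[1,2]])/[K[0,0],K[1,1]]
    q=p.copy()
    for _ in range(20): q=p/(1+k*(q**2).sum(1,keepdims=True))
    return q
def cloud(f):
    h,w=f['z_map'].shape; v,u=np.mgrid[:h,:w]
    q=rays(f,np.c_[u.ravel(),v.ravel()]); z=f['z_map'].ravel()[:,None]
    P=np.c_[q*z,z]; X=(P-f['t'])@f['R']; X[z[:,0]==0]=np.nan
    return X.reshape(h,w,3)
def proj(f,X):
    c=np.atleast_2d(X)@f['R'].T+f['t']; q=c[:,:2]/c[:,2:]; q=q*(1+float(f['k1'])*(q**2).sum(1,keepdims=True))
    return q*[f['mtx'][0,0],f['mtx'][1,1]]+[f['mtx'][0,2],f['mtx'][1,2]]
def tri(f1,a,f2,b):
    A=[];B=[]
    for f,p in((f1,a),(f2,b)):
        d=f['R'].T@np.r_[rays(f,[p])[0],1]; d/=np.linalg.norm(d); c=-f['R'].T@f['t']; M=np.eye(3)-np.outer(d,d); A.append(M);B.append(M@c)
    X=np.linalg.lstsq(np.vstack(A),np.hstack(B),rcond=None)[0]
    return X
E
python3 - <<'E'
from h import *
print(monitor.state())
for n in('scene','top'):
    f=save(n,n+'0'); print(n,f['mtx'],f['k1'],-f['R'].T@f['t'],f['R'], (f['z_map']>0).mean())
E
```

```text
{'time': 0.0, 'joint_pos': array([ 1.04399167e+00,  5.33926955e-02,  1.61429963e+00,  3.54374215e-06,
        1.47599828e+00, -1.18978401e-01]), 'joint_vel': array([ 0.00062799,  0.00211139, -0.00184814,  0.00017806,  0.000486  ,
        0.00040019]), 'joint_efforts': array([ 2.28358172e-04, -3.93656516e+01, -3.70183754e+01,  9.37810341e-06,
        6.58231991e-03,  1.43497907e-06]), 'tool_pos': array([0.24757379, 0.57323625, 0.2487374 ]), 'tool_rot': array([-3.34522760e-04,  2.02502981e-01,  9.79281084e-01, -9.94206068e-04]), 'contact_force': array([-0.0787682 , -1.06080115,  0.53718395]), 'ft_torque': array([ 0.02380267, -0.01589256, -0.00823645]), 'grasp_force': 0.0, 'gripper_width': 0.9994248771292511}
scene [[422.99299133   0.         319.54506338]
 [  0.         422.99299133 205.21715232]
 [  0.           0.           1.        ]] 0.018687269023410866 [ 0.22123785 -0.72406745  0.57214697] [[ 0.88689279 -0.46162967 -0.0178669 ]
 [-0.22163751 -0.39124436 -0.89319912]
 [ 0.40533689  0.79613184 -0.44930625]] 0.7848984375
top [[380.21619435   0.         324.56280927]
 [  0.         380.21619435 197.09152781]
 [  0.           0.           1.        ]] -0.03230136788501931 [0.45132839 0.02851347 1.16387309] [[ 0.00398014 -0.99984213 -0.017317  ]
 [-0.98968821 -0.001459   -0.143231  ]
 [ 0.14318313  0.01770851 -0.98953777]] 0.99606640625
```

View pics/scene0.png

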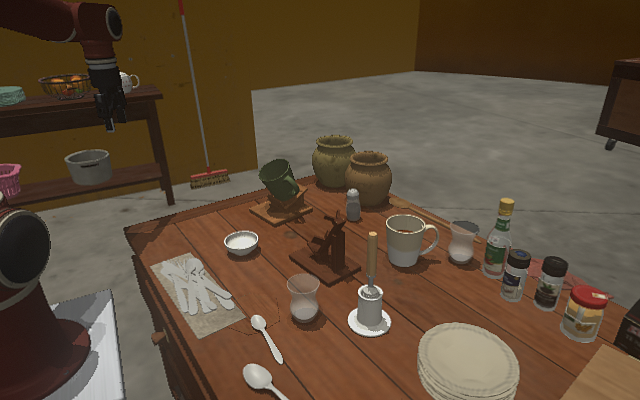

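View pics/top0.png

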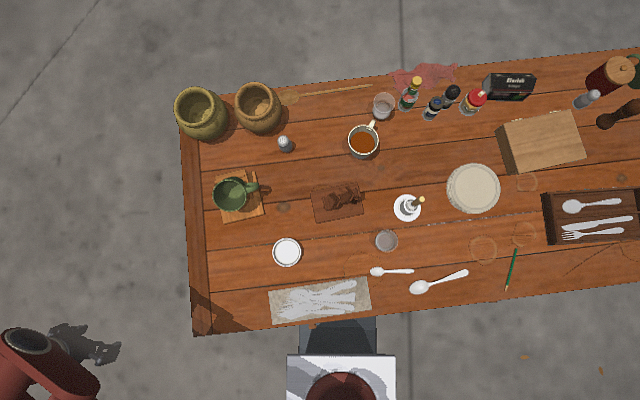

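The scene view shows the brush in its pot (372,290), the rest (325,250), the tilted mug (280,180) and the bystanders. The top view shows the same at pot (408,206), rest (340,200) and stand (237,195). Next I'll zoom in on these three in a composite.

Run:
```python
from h import *
s,t=load('scene0'),load('top0')
def crop(f,x,y,w,h,k): return cv2.resize(f['color'][y:y+h,x:x+w,::-1],None,fx=k,fy=k,interpolation=cv2.INTER_CUBIC)
r1=np.hstack([crop(s,340,225,65,75,4)[:300],crop(s,285,200,85,75,4)[:, :340][:300],crop(s,245,150,50,75,4)[:300]])[:, :800]
r2=np.hstack([crop(t,385,180,50,60,5),crop(t,305,175,60,60,5),crop(t,205,170,50,60,5)])[:, :800]
cv2.imwrite('pics/comp.png',np.vstack([r1,np.pad(r2,((0,0),(0,800-r2.shape[1]),(0,0)))]))
for n,f in(('s',s),('t',t)):
    X=cloud(f)
    pts={'s':dict(handle=(372,245),hand2=(371,270),table=(300,360),potfoot=(352,322),mugrim=(262,170),rest=(310,262),stand=(262,212),bowl=(241,240)),
     't':dict(handle=(420,200),table=(300,280),pot=(400,210),rest=(320,210),rest2=(345,200),stand=(245,215),mugin=(228,195),bowl=(287,252),shaker=(285,143),umug=(363,142),glass=(386,240))}[n]
    for k,(u,v) in pts.items(): print(n,k,np.round(X[v,u],4))
```

```text
s handle [ 0.5826 -0.2109  0.1808]
s hand2 [ 0.5834 -0.2101  0.1276]
s table [ 4.307e-01 -2.258e-01  1.000e-04]
s potfoot [ 0.5563 -0.1934  0.0057]
s mugrim [0.5865 0.3499 0.1233]
s rest [0.5738 0.0236 0.0082]
s stand [0.5644 0.3165 0.0093]
s bowl [0.4599 0.187  0.0152]
t handle [ 0.5839 -0.1984  0.198 ]
t table [ 0.3676  0.1223 -0.0014]
t pot [ 0.5788 -0.1806  0.0108]
t rest [0.5783 0.0629 0.0111]
t rest2 [ 0.5989 -0.0107  0.0866]
t stand [0.5625 0.2924 0.0107]
t mugin [0.6183 0.3364 0.0503]
t bowl [0.451  0.1614 0.0123]
t shaker [0.7679 0.1647 0.0845]
t umug [ 0.7767 -0.0658  0.0641]
t glass [ 0.488  -0.1369  0.0073]
```

View pics/comp.png

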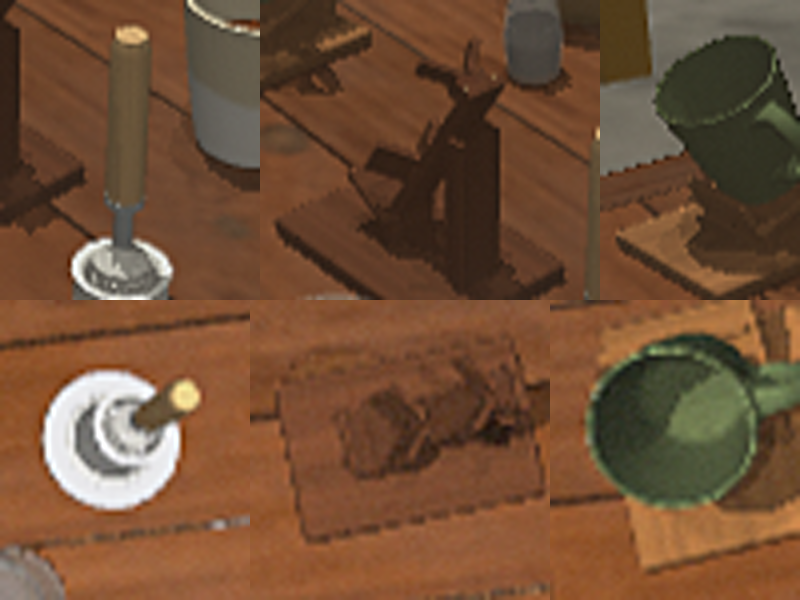

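The composite shows the handle end at scene (372.5,234) and top (422,199). It shows the mug mouth open towards the left and robot in both views. The rest's foot stop is at its left (+y) end and its upper saddle is at the right. Now I'll fit the depth data, checked by triangulation.

```bash
cat > fit.py <<'E'
from h import *
from scipy.optimize import least_squares
s,t=load('scene0'),load('top0'); Xs,Xt=cloud(s),cloud(t)
def box(X,lo,hi): 
    P=X.reshape(-1,3); return P[np.all((P>lo)&(P<hi),1)]
E
python3 - <<'E'
from fit import *
print('tri handle end',tri(s,(372.4,233.7),t,(421.6,198.8)))
for nm,X in(('s',Xs),('t',Xt),('b',None)):
    P=box(X,[.54,-.25,.115],[.63,-.16,.2]) if X is not None else np.vstack([box(Xs,[.54,-.25,.115],[.63,-.16,.186]),box(Xt,[.54,-.25,.115],[.63,-.16,.186])])
    def r(p):
        d=np.r_[p[2:],1]; d/=np.linalg.norm(d); return np.linalg.norm(np.cross(P-[p[0],p[1],.15],d),axis=1)-.009
    q=least_squares(r,[.585,-.205,0,0],loss='soft_l1',f_scale=.002); print(nm,len(P),'axis at z=.15',q.x, 'rms',np.sqrt(np.mean(q.fun**2)),'zmax',P[:,2].max())
# pot foot & bystander & bases
for nm,lo,hi in(('rest',[.5,-.08,.007],[.7,.11,.016]),('stand',[.5,.2,.007],[.75,.42,.016])):
    for k,X in(('s',Xs),('t',Xt)):
        P=box(X,lo,hi); (c,sz,a)=cv2.minAreaRect(P[:,:2].astype(np.float32)); print(nm,k,len(P),np.round(c,4),np.round(sz,4),round(a,2),np.median(P[:,2]))
for nm,c,zr in(('shaker',(.77,.165),.1),('umug',(.777,-.066),.11),('bowl',(.455,.165),.04),('glass',(.49,-.137),.085),('pot',(.583,-.2),.08)):
    P=np.vstack([box(X,[c[0]-.08,c[1]-.08,.02],[c[0]+.08,c[1]+.08,zr]) for X in(Xs,Xt)]); print(nm,len(P),P[:,:2].min(0).round(3),P[:,:2].max(0).round(3),P[:,2].max().round(3))
E
```

```text
tri handle end [ 0.5874827  -0.20291338  0.19774666]
s 432 axis at z=.15 [ 5.88699285e-01 -2.01961418e-01  1.66587237e-04  4.10921516e-03] rms 0.0014550659077295963 zmax 0.19913790405598683
t 79 axis at z=.15 [ 0.58647039 -0.20338243 -0.0052889  -0.01212389] rms 0.002365275096486059 zmax 0.19993328000119553
b 385 axis at z=.15 [ 0.58848568 -0.20207371 -0.00448697 -0.00394438] rms 0.0009618076943300825 zmax 0.18578799086498307
rest s 1110 [0.6029 0.0117] [0.101  0.1509] 11.63 0.01135010164141937
rest t 1062 [0.6262 0.018 ] [0.1509 0.1501] 11.89 0.012010009200804844
stand s 733 [0.6181 0.3118] [0.1396 0.1338] 15.14 0.011215595267561617
stand t 722 [0.6174 0.3142] [0.1406 0.1316] 14.16 0.012015873637504925
shaker 1096 [0.758 0.148] [0.85  0.245] 0.1
umug 2544 [ 0.729 -0.109] [ 0.844 -0.017] 0.104
bowl 593 [0.412 0.117] [0.493 0.204] 0.039
glass 1651 [ 0.452 -0.217] [ 0.57  -0.097] 0.085
pot 1105 [ 0.503 -0.227] [ 0.611 -0.12 ] 0.08
```

Run:
```python
from fit import *
a=np.radians(-78.4); h=np.array([np.cos(a),np.sin(a)]); n=np.array([-h[1],h[0]]) # h: along handle dir; n: left
P=np.vstack([box(X,[.53,-.075,.02],[.67,.1,.2]) for X in(Xs,Xt)])
src=np.r_[np.zeros(len(box(Xs,[.53,-.075,.02],[.67,.1,.2]))),np.ones(len(box(Xt,[.53,-.075,.02],[.67,.1,.2])))]
U=(P[:,:2]-[.603,.0117])@np.c_[h,n]
# images: side view (u,z) and top view (u,v), scale 4px/mm, coloured by source
img=np.full((600,800,3),255,np.uint8)
for (u,v),z,k in zip(U*1000,P[:,2]*1000,src):
    col=(0,0,255) if k else (255,0,0)
    cv2.circle(img,(int(200+u*2),int(560-z*3)),2,col,-1)      # side
    cv2.circle(img,(int(600+u*2),int(150-v*2)),2,tuple(int(c) for c in cv2.applyColorMap(np.uint8([[min(255,z*1.7)]]),2)[0,0]),-1)
for g in range(-80,81,20):
    cv2.line(img,(200+g*2,0),(200+g*2,600),(200,200,200),1); cv2.line(img,(600+g*2,0),(600+g*2,300),(200,200,200),1); cv2.line(img,(400,150-g*2),(800,150-g*2),(200,200,200),1)
for z in range(0,180,20): cv2.line(img,(0,560-z*3),(400,560-z*3),(200,200,200),1)
# zoomed scene crop
c=cv2.resize(s['color'][205:280,290:365,::-1],None,fx=3.7,fy=3.7,interpolation=cv2.INTER_CUBIC); img[310:310+c.shape[0],430:430+c.shape[1]]=cv2.convertScaleAbs(c,alpha=2)
cv2.imwrite('pics/rest.png',img)
```

```text
(no output)
```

View pics/rest.png

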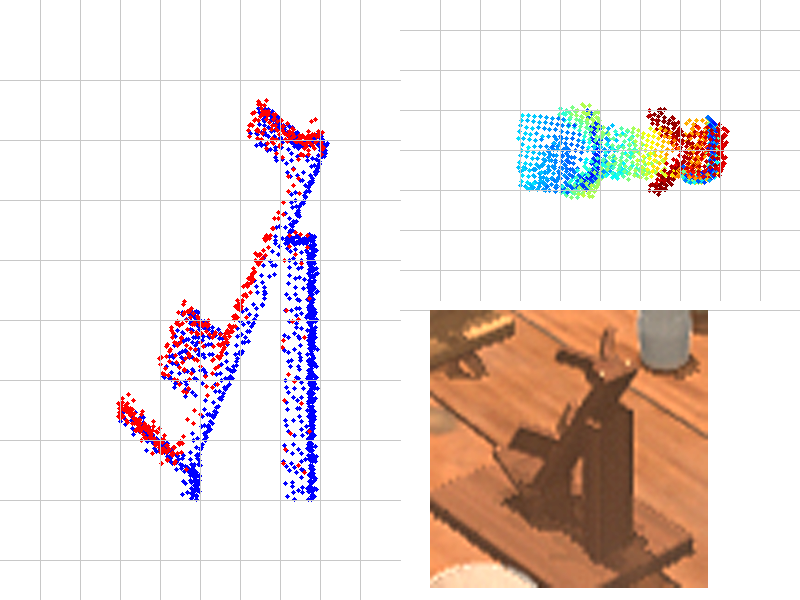

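The side profile matches the text: the stop runs from (-40,52) to (-10,33) mm at about 32°, and the head saddle tip is at (-7,85). The handle saddle tip is at (31,153). Next I'll refine the numbers for the cradle and the mug.

Run:
```python
from fit import *
a=np.radians(-78.4); h=np.array([np.cos(a),np.sin(a),0]); zz=np.array([0,0,1.])
zc=np.sin(np.radians(32))*h+np.cos(np.radians(32))*zz; xc=-np.cos(np.radians(32))*h+np.sin(np.radians(32))*zz; yc=np.cross(zc,xc)
o=np.r_[np.array([.603,.0117])-.032*h[:2],.046]
for nm,X in(('s',Xs),('t',Xt)):
    P=box(X,[.53,-.075,.02],[.67,.1,.2]); Q=(P-o)@np.c_[xc,yc,zc]*1000
    S=Q[(Q[:,0]>-15)&(Q[:,0]<7)&(abs(Q[:,1])<15)&(abs(Q[:,2])<6)]; print(nm,'stop',len(S),'z med',np.median(S[:,2]).round(2),'slope',np.polyfit(S[:,0],S[:,2],1).round(3))
    S=Q[abs(Q[:,2])<5]; print('  stop extents x',np.percentile(S[:,0],[1,99]).round(1),'y',np.percentile(S[:,1],[2,98]).round(1))
    for lo,hi in((19,45),(110,122)):
        S=Q[(Q[:,2]>lo)&(Q[:,2]<hi)]; print('  saddle',lo,'y',np.percentile(S[:,1],[2,98]).round(1),'x',np.percentile(S[:,0],[2,98]).round(1))
        V=S[(abs(S[:,1])<16)&(S[:,0]>-22)]
        for sg in(-1,1):
            W=V[V[:,1]*sg>4]; 
            if len(W)>8: print('    side',sg,len(W),'median x-|y|',np.median(W[:,0]-abs(W[:,1])).round(1))
# angle checks: yaw from foot stop/saddle symmetric midpoints; mug
def g(b):
    h=np.array([np.cos(b),np.sin(b),0]); return h
for yaw in (14.6,):
    b=np.radians(yaw); ms=-g(b)  # stand -x ~ toward robot
    zm=np.cos(np.radians(25))*zz+np.sin(np.radians(25))*ms
    ym=np.array([-np.sin(b),np.cos(b),0]); xm=np.cross(ym,zm)
    R=[]
    for nm,f,X in(('s',s,Xs),('t',t,Xt)):
        hsv=cv2.cvtColor(f['color'],cv2.COLOR_RGB2HSV); m=(hsv[...,0]>35)&(hsv[...,0]<95)&(hsv[...,1]>50)
        P=X[m]; P=P[np.all((P>[.5,.23,.02])&(P<[.75,.42,.2]),1)]
        Q=np.c_[P@xm,P@ym,P@zm]*1000; top=np.percentile(Q[:,2],99); L=Q[Q[:,2]>top-5]
        L=L[L[:,1]>(np.median(L[:,1])-60)]
        fit=least_squares(lambda p:np.hypot(L[:,0]-p[0],L[:,1]-p[1])-p[2],[L[:,0].mean(),L[:,1].mean(),44],loss='soft_l1',f_scale=2)
        c=fit.x[0]*xm+fit.x[1]*ym+top*zm
        print(nm,len(Q),'top',top.round(1),'rim n',len(L),'c,r',fit.x.round(1),'mouth',c.round(1),'rms',np.sqrt(np.mean(fit.fun**2)).round(2),'xr',np.percentile(L[:,0],[1,99]).round(1),'yr',np.percentile(L[:,1],[1,99]).round(1))
        # inner floor
        mm=(np.hypot(Q[:,0]-fit.x[0],Q[:,1]-fit.x[1])<22); print('  inside lowest',np.percentile(Q[mm,2]-top,[1,10,25,50]).round(1), 'n',mm.sum())
        # plane fit of rim top: check tilt
        A=np.c_[L[:,:2]-fit.x[:2],np.ones(len(L))]; print('  rim tilt',np.linalg.lstsq(A,L[:,2],rcond=None)[0].round(3))
```

```text
s stop 41 z med -0.04 slope [-0.081 -0.64 ]
  stop extents x [-38.7   6.3] y [-13.5  19.3]
  saddle 19 y [-17.9  21. ] x [-87.7  -3. ]
    side -1 13 median x-|y| -21.5
    side 1 47 median x-|y| -25.6
  saddle 110 y [-18.1  19.4] x [-32.5   2.4]
    side -1 16 median x-|y| -17.9
    side 1 39 median x-|y| -20.3
t stop 61 z med 0.59 slope [-0.007  0.461]
  stop extents x [-24.6   9.7] y [-16.8  20.4]
  saddle 19 y [-20.9  22.6] x [-75.2   1.3]
    side -1 24 median x-|y| -18.4
    side 1 16 median x-|y| -20.7
  saddle 110 y [-19.3  19.9] x [-25.5   4.6]
    side -1 19 median x-|y| -13.3
    side 1 14 median x-|y| -14.9
s 132 top -156.3 rim n 46 c,r [659.3 146.9  44.8] mouth [605.1 309.4 136.9] rms 1.42 xr [615.7 704. ] yr [100.7 192.8]Traceback (most recent call last):
  File "<stdin>", line 32, in <module>
    return _quantile_unchecked(
        a, q, axis, out, overwrite_input, method, keepdims, weights)
    return _ureduce(a,
                    func=_quantile_ureduce_func,
    ...<5 lines>...
                    overwrite_input=overwrite_input,
                    method=method)
    r = func(a, **kwargs)
    result = _quantile(arr,
                       quantiles=q,
    ...<2 lines>...
                       out=out,
                       weights=wgt)
    slices_having_nans = np.isnan(arr[-1, ...])
                                  ~~~^^^^^^^^^
IndexError: index -1 is out of bounds for axis 0 with size 0
```

Run:
```python
from fit import *
zz=np.array([0,0,1.]); b=np.radians(14.6); d=np.array([np.cos(b),np.sin(b),0])
zm=np.cos(np.radians(25))*zz-np.sin(np.radians(25))*d; ym=np.array([-np.sin(b),np.cos(b),0]); xm=np.cross(ym,zm)
M=np.c_[xm,ym,zm]; o=np.array([.6051,.3094,.1369])
img=np.full((600,800,3),255,np.uint8)
for k,(nm,X) in enumerate((('s',Xs),('t',Xt))):
    P=box(X,[.5,.2,.016],[.76,.43,.2]); Q=(P-o)@M*1000
    col=((255,0,0),(0,0,255))[k]
    for q in Q:
        cv2.circle(img,(int(200+q[0]*2.5),int(150-q[2]*2.5)),1,col,-1)
        if abs(q[1])<12: cv2.circle(img,(int(600+q[0]*2.5),int(150-q[2]*2.5)),1,col,-1)
        if q[2]>-8: cv2.circle(img,(int(200+q[0]*2.5),int(450-q[1]*2.5)),1,col,-1)
        if abs(q[0])<12: cv2.circle(img,(int(600+q[1]*2.5),int(450-q[2]*2.5)),1,col,-1)
for g in range(-60,61,20):
    for cx,cy in((200,150),(600,150),(200,450),(600,450)):
        cv2.line(img,(int(cx+g*2.5),cy-140),(int(cx+g*2.5),cy+140),(200,200,200) if g else (0,0,0),1); cv2.line(img,(cx-160,int(cy-g*2.5)),(cx+160,int(cy-g*2.5)),(200,200,200) if g else (0,0,0),1)
cv2.imwrite('pics/mug.png',img)
```

```text
(no output)
```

View pics/mug.png

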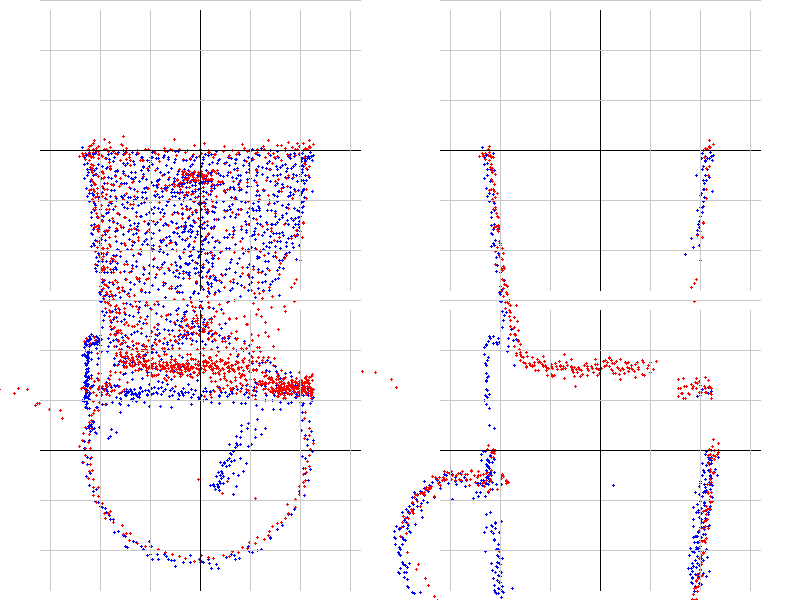

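The profiles show the mug's rim centred at about (0.604, 0.309, 0.137), the floor 87 mm below along the 25° axis, and the handle on -y, all as specified. The brush axis is at (0.588,-0.202), vertical, with its end at 0.198 m. Moving to it now.

Emit:
{"fn": "arm_command", "kwargs": {"rows": [[85,[0.433,-0.967,0],[0,0,0]],[85,[0.433,-0.967,0],[0,0,0]],[85,[0.433,-0.967,0],[0,0,0]],[85,[0.433,-0.967,0],[0,0,0]],[85,[0.433,-0.967,0],[0,0,0]],[85,[0.433,-0.967,0],[0,0,0]],[85,[0.433,-0.967,0],[0,0,0]],[85,[0.433,-0.967,0],[0,0,0]],[85,[0.433,-0.967,0],[0,0,0]],[85,[0.433,-0.967,0],[0,0,0]]]}}

```text
time: 0.93
tool_pos: [0.3781, 0.2825, 0.2496]
tool_rot: [-0.0, 0.204, 0.979, 0.0]
contact_force: [0.4, 0.5, 0.0]
gripper_width: 0.998
grasp_force: 0.0
```

Emit:
{"fn": "arm_command", "kwargs": {"rows": [[85,[0.433,-0.967,0],[0,0,0]],[85,[0.433,-0.967,0],[0,0,0]],[85,[0.433,-0.967,0],[0,0,0]],[85,[0.433,-0.967,0],[0,0,0]],[85,[0.433,-0.967,0],[0,0,0]],[85,[0.433,-0.967,0],[0,0,0]],[85,[0.433,-0.967,0],[0,0,0]],[85,[0.433,-0.967,0],[0,0,0]],[85,[0.433,-0.967,0],[0,0,0]],[85,[0.433,-0.967,0],[0,0,0]]]}}

```text
time: 1.77
tool_pos: [0.5079, -0.0063, 0.2494]
tool_rot: [-0.001, 0.203, 0.979, 0.0]
contact_force: [-0.4, 1.0, -0.7]
gripper_width: 0.997
grasp_force: 0.0
```

Emit:
{"fn": "arm_command", "kwargs": {"rows": [[85,[0.267,-0.655,0],[0,0,0]],[85,[0.267,-0.655,0],[0,0,0]],[85,[0.267,-0.655,0],[0,0,0]],[85,[0.267,-0.655,0],[0,0,0]],[85,[0.267,-0.655,0],[0,0,0]],[85,[0.267,-0.655,0],[0,0,0]],[85,[0.267,-0.655,0],[0,0,0]],[85,[0.267,-0.655,0],[0,0,0]]]}}

```text
time: 2.43
tool_pos: [0.5879, -0.2009, 0.2495]
tool_rot: [-0.001, 0.202, 0.979, 0.001]
contact_force: [-0.3, 0.3, -0.0]
gripper_width: 0.995
grasp_force: 0.0
```

Emit:
{"fn": "arm_command", "kwargs": {"rows": [[85,[0,0,-0.085],[0,0,0]],[85,[0,0,-0.17],[0,0,0]],[85,[0,0,-0.255],[0,0,0]],[85,[0,0,-0.255],[0,0,0]],[0,[0,0,-0.255],[0,0,0]],[0,[0,0,-0.255],[0,0,0]],[0,[0,0,-0.255],[0,0,0]],[0,[0,0,-0.255],[0,0,0]],[0,[0,0,-0.255],[0,0,0]],[0,[0,0,-0.255],[0,0,0]],[0,[0,0,-0.255],[0,0,0]],[0,[0,0,-0.255],[0,0,0]]]}}

```text
time: 3.43
tool_pos: [0.5886, -0.2035, 0.1752]
tool_rot: [0.001, 0.203, 0.979, -0.0]
contact_force: [0.0, 0.1, 5.9]
gripper_width: 0.196
grasp_force: 58.6
```

Emit:
{"fn": "arm_command", "kwargs": {"rows": [[0,[0,0,0.06],[0,0,0]],[0,[0,0,0.14],[0,0,0]],[0,[0,0,0.24],[0,0,0]],[0,[0,0,0.34],[0,0,0]],[0,[0,0,0.44],[0,0,0]],[0,[0,0,0.54],[0,0,0]],[0,[0,0,0.6],[0,0,0]],[0,[0,0,0.6],[0,0,0]],[0,[0,0,0.6],[0,0,0]]]}}

```text
time: 4.18
tool_pos: [0.5879, -0.2031, 0.3538]
tool_rot: [0.001, 0.203, 0.979, -0.0]
contact_force: [0.3, 0.5, -1.8]
gripper_width: 0.195
grasp_force: 58.5
```

```bash
cat > tip.py <<'E'
from fit import *
from scipy.spatial.transform import Rotation as Ro
def tool():
    st=monitor.state(); q=st['tool_rot']; return st['tool_pos'],Ro.from_quat(np.r_[q[1:],q[0]]).as_matrix(),st
def measure(tag):
    "brush head/neck points in tool frame, from both views; returns fitted axis"
    p,R,st=tool(); out=[]
    for nm in('scene','top'):
        X=cloud(save(nm,nm+tag)); Q=(X.reshape(-1,3)-p)@R*1000
        Q=Q[(Q[:,2]>22)&(Q[:,2]<185)&(np.hypot(Q[:,0],Q[:,1])<40)]
        H=Q[(Q[:,2]>95)]; print(nm,len(Q),len(H),'tool z max',np.percentile(Q[:,2],[95,99,100]).round(1) if len(Q) else '')
        if len(Q)<30: continue
        rad=lambda z: np.where(z<65,9,np.where(z<90,4.5,13)) 
        Q=Q[(Q[:,2]<60)|(Q[:,2]>97)]
        r=lambda a:np.linalg.norm(np.cross(Q-[a[0],a[1],100],np.r_[a[2:],1]/np.linalg.norm(np.r_[a[2:],1])),axis=1)-rad(Q[:,2])
        f=least_squares(r,[0,0,0,0],loss='soft_l1',f_scale=2); a=f.x
        print('  axis at tool z=0:',(a[:2]-100*a[2:]).round(2),'at 165:',(a[:2]+65*a[2:]).round(2),'rms',np.sqrt(np.mean(f.fun**2)).round(2))
E
python3 - <<'E'
from tip import *
measure('1'); p,R,st=tool(); print(p,st['contact_force'],st['gripper_width'],st['time'])
E
```

```text
scene 963 572 tool z max [158.9 164.1 167.7]
  axis at tool z=0: [0.52 1.14] at 165: [0.28 2.9 ] rms 1.15
top 64 62 tool z max [164.2 166.2 166.5]
  axis at tool z=0: [ 5.13 -3.63] at 165: [2.77 0.28] rms 0.67
[ 0.58704065 -0.2026807   0.35047218] [ 0.34228687 -0.49091077 -1.15774795] 0.19676134617046867 4.2833
```

View pics/scene1.png

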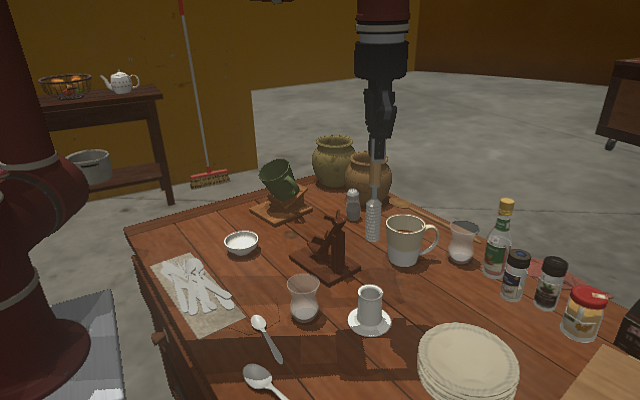

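The picture shows the brush hanging straight in the gripper, tip at about (373,240), with the pot empty and nothing disturbed. Now carrying it to the mug.

Emit:
{"fn": "arm_command", "kwargs": {"rows": [[0,[-0.015,0.1,0],[0,0,0]],[0,[-0.03,0.22,0],[0.01,-0.04,0]],[0,[-0.04,0.34,0],[0.02,-0.07,0]],[0,[-0.06,0.46,0],[0.03,-0.1,0]],[0,[-0.07,0.58,0],[0.035,-0.135,0]],[0,[-0.09,0.7,0],[0.035,-0.135,0]],[0,[-0.1,0.82,0],[0.035,-0.135,0]],[0,[-0.1,0.82,0],[0.035,-0.135,0]]]}}

```text
time: 4.95
tool_pos: [0.5557, 0.0483, 0.3505]
tool_rot: [0.095, 0.198, 0.974, 0.05]
contact_force: [-0.4, -0.8, -0.9]
gripper_width: 0.193
grasp_force: 58.8
```

Emit:
{"fn": "arm_command", "kwargs": {"rows": [[0,[-0.015,0.1,0],[0,0,0]],[0,[-0.03,0.22,0],[0.01,-0.04,0]],[0,[-0.04,0.34,0],[0.02,-0.07,0]],[0,[-0.06,0.46,0],[0.03,-0.1,0]],[0,[-0.07,0.58,0],[0.035,-0.135,0]],[0,[-0.09,0.7,-0.02],[0.035,-0.135,0]],[0,[-0.106,0.818,-0.048],[0.035,-0.135,0]],[0,[-0.106,0.818,-0.048],[0.035,-0.135,0]],[0,[-0.106,0.818,-0.048],[0.035,-0.135,0]]]}}

```text
time: 5.7
tool_pos: [0.5244, 0.2895, 0.3348]
tool_rot: [0.192, 0.196, 0.957, 0.094]
contact_force: [0.2, 0.3, -0.3]
gripper_width: 0.194
grasp_force: 59.1
```

```bash
cat > where.py <<'E'
from tip import *
zz=np.array([0,0,1.]); b=np.radians(14.6); d=np.array([np.cos(b),np.sin(b),0])
zm=np.cos(np.radians(25))*zz-np.sin(np.radians(25))*d; ym=np.array([-np.sin(b),np.cos(b),0]); M=np.c_[np.cross(ym,zm),ym,zm]
mouth=np.array([.604,.309,.137]); floor=mouth-.087*zm
def rep(o,M,n):
    p,R,st=tool(); tip=p+R@np.array([.0005,.0015,.165]); Z=-R[:,2]
    print(n,'tool',p.round(4),'tip in frame mm',((tip-o)@M*1000).round(1),'axis',(Z@M).round(3),'F',st['contact_force'].round(1),'J',st['joint_pos'].round(2),'t',st['time'])
    return tip
E
python3 - <<'E'
from where import *
rep(floor,M,'mug'); measure('2')
s2=load('scene2'); p=proj(s2,[mouth,floor]); print(p)
E
```

```text
mug tool [0.5244 0.2895 0.3348] tip in frame mm [  9.1   2.6 135.9] axis [0.005 0.    1.   ] F [ 0.2  0.3 -0.3] J [ 0.41 -0.3   1.83 -0.07  1.18 -0.75] t 5.7
scene 393 238 tool z max [160.3 165.1 167. ]
  axis at tool z=0: [0.44 0.52] at 165: [0.9  2.59] rms 1.6
top 205 108 tool z max [156.5 162.  162.8]
  axis at tool z=0: [0.79 0.67] at 165: [1.15 0.57] rms 0.67
[[272.77965546 169.02303492]
 [284.82845357 190.97221324]]
```

Emit:
{"fn": "arm_command", "kwargs": {"rows": [[0,[0.003,-0.008,-0.073],[0,0,0]],[0,[0.003,-0.008,-0.073],[0,0,0]],[0,[0.02,-0.004,-0.11],[0,0,0]],[0,[0.037,0.001,-0.149],[0,0,0]],[0,[0.055,0.005,-0.19],[0,0,0]],[0,[0.074,0.01,-0.23],[0,0,0]],[0,[0.092,0.015,-0.271],[0,0,0]],[0,[0.111,0.02,-0.312],[0,0,0]],[0,[0.13,0.025,-0.353],[0,0,0]],[0,[0.148,0.029,-0.393],[0,0,0]],[0,[0.148,0.029,-0.393],[0,0,0]],[0,[0.148,0.029,-0.393],[0,0,0]]]}}

```text
time: 6.8
tool_pos: [0.5701, 0.297, 0.2195]
tool_rot: [0.194, 0.198, 0.956, 0.095]
contact_force: [-0.3, 0.1, -1.5]
gripper_width: 0.199
grasp_force: 59.1
```

Run:
```python
from where import *
rep(floor,M,'mug')
```

```text
mug tool [0.5701 0.297  0.2195] tip in frame mm [ 2.8 -1.7 11.9] axis [0.001 0.001 1.   ] F [-0.3  0.1 -1.5] J [ 0.39 -0.12  1.87 -0.07  0.96 -0.75] t 6.8
```

Emit:
{"fn": "arm_command", "kwargs": {"rows": [[0,[0.004,0.001,-0.008],[0,0,0]],[0,[0.007,0.002,-0.016],[0,0,0]],[0,[0.011,0.003,-0.024],[0,0,0]],[0,[0.012,0.003,-0.027],[0,0,0]],[0,[0.012,0.003,-0.027],[0,0,0]]]}}

```text
time: 7.22
tool_pos: [0.5739, 0.298, 0.2131]
tool_rot: [0.195, 0.198, 0.956, 0.096]
contact_force: [-0.2, 0.3, -1.8]
gripper_width: 0.192
grasp_force: 59.1
```

Emit:
{"fn": "arm_command", "kwargs": {"rows": [[0,[0.0007,0.0002,-0.0015],[0,0,0]],[0,[0.0014,0.0004,-0.003],[0,0,0]],[0,[0.0014,0.0004,-0.003],[0,0,0]]]}}

```text
time: 7.47
tool_pos: [0.5744, 0.2982, 0.2123]
tool_rot: [0.195, 0.198, 0.956, 0.096]
contact_force: [0.8, 0.9, -1.4]
gripper_width: 0.192
grasp_force: 59.1
```

Emit:
{"fn": "arm_command", "kwargs": {"rows": [[0,[0.0007,0.0002,-0.0015],[0,0,0]],[0,[0.0014,0.0004,-0.003],[0,0,0]],[0,[0.0014,0.0004,-0.003],[0,0,0]]]}}

```text
time: 7.72
tool_pos: [0.5748, 0.2983, 0.2112]
tool_rot: [0.195, 0.198, 0.956, 0.096]
contact_force: [-1.0, -0.6, -1.7]
gripper_width: 0.194
grasp_force: 59.1
```

Emit:
{"fn": "arm_command", "kwargs": {"rows": [[0,[0.0014,0.0004,-0.003],[0,0,0]],[0,[0.0028,0.0007,-0.006],[0,0,0]],[0,[0.0028,0.0007,-0.006],[0,0,0]]]}}

```text
time: 7.97
tool_pos: [0.5758, 0.2986, 0.21]
tool_rot: [0.195, 0.198, 0.956, 0.096]
contact_force: [-2.8, 0.1, 1.5]
gripper_width: 0.193
grasp_force: 59.4
```

Emit:
{"fn": "arm_command", "kwargs": {"rows": [[0,[0.0014,0.0004,-0.003],[0,0,0]],[0,[0.0014,0.0004,-0.003],[0,0,0]]]}}

```text
time: 8.13
tool_pos: [0.5763, 0.2988, 0.2102]
tool_rot: [0.195, 0.198, 0.956, 0.096]
contact_force: [-4.6, -1.5, 6.7]
gripper_width: 0.198
grasp_force: 60.2
```

Emit:
{"fn": "arm_command", "kwargs": {"rows": [[0,[0.0014,0.0004,-0.003],[0,0,0]],[0,[0.0014,0.0004,-0.003],[0,0,0]]]}}

```text
time: 8.3
tool_pos: [0.5768, 0.2989, 0.2105]
tool_rot: [0.196, 0.198, 0.956, 0.096]
contact_force: [-8.5, -2.5, 10.3]
gripper_width: 0.196
grasp_force: 60.9
```

The brush is on the bottom with a gentle 13 N. Drawing it up 72 mm, then back down slowly.

Emit:
{"fn": "arm_command", "kwargs": {"rows": [[0,[-0.01,-0.003,0.022],[0,0,0]],[0,[-0.029,-0.008,0.065],[0,0,0]],[0,[-0.049,-0.013,0.109],[0,0,0]],[0,[-0.069,-0.018,0.153],[0,0,0]],[0,[-0.088,-0.023,0.196],[0,0,0]],[0,[-0.098,-0.026,0.218],[0,0,0]],[0,[-0.098,-0.026,0.218],[0,0,0]],[0,[-0.098,-0.026,0.218],[0,0,0]],[0,[-0.098,-0.026,0.218],[0,0,0]]]}}

```text
time: 9.05
tool_pos: [0.5468, 0.2907, 0.272]
tool_rot: [0.194, 0.198, 0.956, 0.096]
contact_force: [-0.2, -0.0, -1.3]
gripper_width: 0.191
grasp_force: 59.1
```

Run:
```python
from where import *
rep(floor,M,'mug'); measure('3')
```

```text
mug tool [0.5468 0.2907 0.272 ] tip in frame mm [ 3.3 -1.9 69.7] axis [-0.     0.001  1.   ] F [-0.2 -0.  -1.3] J [ 0.39 -0.22  1.87 -0.07  1.06 -0.75] t 9.05
scene 406 267 tool z max [177.7 183.1 184.9]
  axis at tool z=0: [2.39 0.52] at 165: [-1.98  2.14] rms 9.65
top 225 151 tool z max [175.3 181.2 184.5]
  axis at tool z=0: [11.37  3.25] at 165: [-24.87  -7.1 ] rms 7.42
```

View pics/scene3.png

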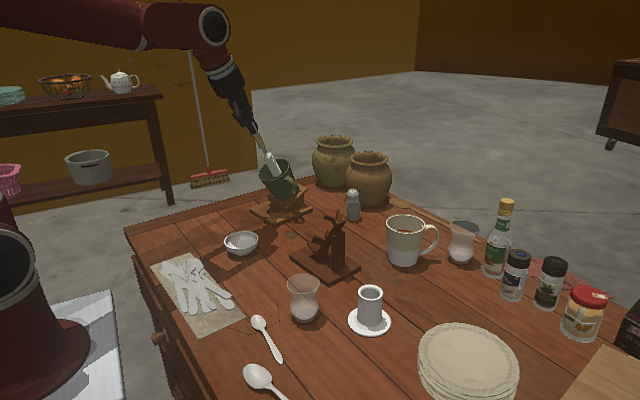

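The picture shows most of the white head out of the mug's mouth, at about (271,162). Pushing down again.

Emit:
{"fn": "arm_command", "kwargs": {"rows": [[0,[0.01,0.003,-0.022],[0,0,0]],[0,[0.027,0.007,-0.06],[0,0,0]],[0,[0.044,0.012,-0.098],[0,0,0]],[0,[0.061,0.016,-0.136],[0,0,0]],[0,[0.075,0.02,-0.167],[0,0,0]],[0,[0.083,0.022,-0.185],[0,0,0]],[0,[0.087,0.023,-0.194],[0,0,0]],[0,[0.09,0.024,-0.2],[0,0,0]],[0,[0.092,0.024,-0.205],[0,0,0]],[0,[0.092,0.024,-0.205],[0,0,0]]]}}

```text
time: 9.98
tool_pos: [0.5749, 0.2982, 0.2119]
tool_rot: [0.195, 0.198, 0.956, 0.096]
contact_force: [-0.4, -1.2, -0.2]
gripper_width: 0.192
grasp_force: 59.1
```

Emit:
{"fn": "arm_command", "kwargs": {"rows": [[0,[0.0014,0.0004,-0.003],[0,0,0]],[0,[0.0028,0.0008,-0.006],[0,0,0]],[0,[0.0028,0.0008,-0.006],[0,0,0]]]}}

```text
time: 10.23
tool_pos: [0.5756, 0.2984, 0.2101]
tool_rot: [0.195, 0.198, 0.956, 0.096]
contact_force: [-0.2, -0.6, -1.1]
gripper_width: 0.19
grasp_force: 59.1
```

Emit:
{"fn": "arm_command", "kwargs": {"rows": [[0,[0.0014,0.0004,-0.003],[0,0,0]],[0,[0.0014,0.0004,-0.003],[0,0,0]],[0,[0.0014,0.0004,-0.003],[0,0,0]]]}}

```text
time: 10.48
tool_pos: [0.5761, 0.2986, 0.2101]
tool_rot: [0.195, 0.198, 0.956, 0.096]
contact_force: [-5.1, -1.5, 5.2]
gripper_width: 0.194
grasp_force: 59.9
```

Emit:
{"fn": "arm_command", "kwargs": {"rows": [[0,[0.001,0.0003,-0.0022],[0,0,0]],[0,[0.001,0.0003,-0.0022],[0,0,0]],[0,[-0.01,-0.003,0.022],[0,0,0]],[0,[-0.04,-0.011,0.09],[0,0,0]],[0,[-0.08,-0.021,0.178],[0,0,0]],[0,[-0.12,-0.031,0.266],[0,0,0]],[0,[-0.16,-0.042,0.354],[0,0,0]],[0,[-0.195,-0.051,0.431],[0,0,0]],[0,[-0.205,-0.053,0.453],[0,0,0]],[0,[-0.205,-0.053,0.453],[0,0,0]],[0,[-0.205,-0.053,0.453],[0,0,0]]]}}

```text
time: 11.4
tool_pos: [0.5144, 0.2825, 0.3438]
tool_rot: [0.195, 0.198, 0.956, 0.096]
contact_force: [-0.5, -0.6, -1.9]
gripper_width: 0.193
grasp_force: 59.1
```

```bash
cat >> where.py <<'E'
a=np.radians(-78.4); h=np.array([np.cos(a),np.sin(a),0])
zc=np.sin(np.radians(32))*h+np.cos(np.radians(32))*zz; xc=-np.cos(np.radians(32))*h+np.sin(np.radians(32))*zz; yc=np.cross(zc,xc); C=np.c_[xc,yc,zc]
seat=np.r_[np.array([.603,.0117])-.032*h[:2],.046]+.0007*yc
E
python3 - <<'E'
from where import *
rep(floor,M,'mug'); measure('4')
p,R,st=tool()
Z0=-R[:,2]; ax=np.cross(Z0,zc); ang=np.arcsin(np.linalg.norm(ax)); rv=ax/np.linalg.norm(ax)*ang
print('rotvec units',rv/(np.pi/2),np.degrees(ang)); R2=Ro.from_rotvec(rv).as_matrix()@R
print('tool y in cradle',R2[:,1]@C,'tool x',R2[:,0]@C)
tt=R2@np.array([.0005,.0015,.165])
for z,x in((0,0),(0,.05),(.03,.06)): T=seat+z*zc+x*xc-tt; print('tcp for tip at x,z',x,z,T.round(4),'shift units',((T-p)/.3).round(3))
print(seat,zc,xc,yc)
E
```

```text
mug tool [0.5144 0.2825 0.3438] tip in frame mm [  3.4  -1.6 148.9] axis [-0.001  0.001  1.   ] F [-0.5 -0.6 -1.9] J [ 0.4  -0.33  1.85 -0.07  1.2  -0.75] t 11.4
scene 409 247 tool z max [160.3 166.1 167.4]
  axis at tool z=0: [0.64 0.48] at 165: [1.27 2.38] rms 1.75
top 211 126 tool z max [159.7 165.3 165.6]
  axis at tool z=0: [3.04 0.33] at 165: [ 4.17 -0.03] rms 1.03
rotvec units [0.26275971 0.30387094 0.15298631] 38.68796534408748
tool y in cradle [ 8.84865862e-01 -4.65845904e-01 -1.06692242e-16] tool x [ 4.65845904e-01  8.84865862e-01 -5.07629157e-17]
tcp for tip at x,z 0 0 [ 0.6135 -0.0441  0.1851] shift units [ 0.331 -1.088 -0.522]
tcp for tip at x,z 0.05 0 [ 0.605  -0.0026  0.2116] shift units [ 0.303 -0.95  -0.433]
tcp for tip at x,z 0.06 0.03 [ 0.6064 -0.0098  0.2423] shift units [ 0.308 -0.974 -0.331]
[0.5958798  0.04290565 0.046     ] [ 0.10655506 -0.5190958   0.8480481 ] [-0.17052375  0.83072693  0.52991926] [-9.79575250e-01 -2.01077921e-01  1.38777878e-17]
```

Run:
```python
from where import *
p,R,st=tool()
for sg in(1,-1):
    R2=np.c_[np.cross(sg*yc,-zc),sg*yc,-zc]; rv=Ro.from_matrix(R2@R.T).as_rotvec(); print(sg,'deg',np.degrees(np.linalg.norm(rv)).round(1),'units',(rv/(np.pi/2)).round(4))
    print(' roll tool y now',R[:,1],'then',R2[:,1])
```

```text
1 deg 121.6 units [-0.049  -0.2509  1.3271]
 roll tool y now [0.34159495 0.90383101 0.25768663] then [-9.79575250e-01 -2.01077921e-01  1.38777878e-17]
-1 deg 72.2 units [ 0.3481  0.5056 -0.5172]
 roll tool y now [0.34159495 0.90383101 0.25768663] then [ 9.79575250e-01  2.01077921e-01 -1.38777878e-17]
```

Emit:
{"fn": "arm_command", "kwargs": {"rows": [[0,[0.018,-0.055,0],[0.032,0.046,-0.047]],[0,[0.037,-0.111,0],[0.063,0.092,-0.094]],[0,[0.055,-0.166,0],[0.095,0.138,-0.141]],[0,[0.074,-0.221,0],[0.127,0.184,-0.188]],[0,[0.092,-0.276,0],[0.158,0.23,-0.235]],[0,[0.111,-0.332,0],[0.19,0.276,-0.282]],[0,[0.129,-0.387,0],[0.222,0.322,-0.329]],[0,[0.148,-0.442,0],[0.253,0.368,-0.376]],[0,[0.166,-0.497,0],[0.285,0.414,-0.423]],[0,[0.185,-0.553,0],[0.316,0.46,-0.47]],[0,[0.203,-0.608,0],[0.348,0.506,-0.517]],[0,[0.203,-0.608,0],[0.348,0.506,-0.517]]]}}

```text
time: 12.5
tool_pos: [0.5765, 0.0962, 0.3397]
tool_rot: [-0.215, 0.612, 0.741, 0.173]
contact_force: [0.1, -0.0, -2.0]
gripper_width: 0.196
grasp_force: 59.1
```

Run:
```python
from where import *
rep(seat,C,'cradle'); measure('5'); p,R,st=tool(); print(R@np.eye(3)[:,1])
```

```text
cradle tool [0.5765 0.0962 0.3397] tip in frame mm [203.7   6.9  54.4] axis [ 0.    -0.001  1.   ] F [ 0.1 -0.  -2. ] J [-0.19 -0.02  1.6   0.52  1.76 -0.33] t 12.5
scene 422 253 tool z max [158.7 163.5 165.8]
  axis at tool z=0: [1.54 1.15] at 165: [2.24 2.71] rms 1.33
top 262 146 tool z max [157.4 164.1 165.4]
  axis at tool z=0: [ 3.9  -0.51] at 165: [ 3.44 -0.54] rms 0.78
[ 0.98020011  0.19800226 -0.00168627]
```

Emit:
{"fn": "arm_command", "kwargs": {"rows": [[0,[0.015,-0.055,-0.054],[0,0,0]],[0,[0.034,-0.125,-0.123],[0,0,0]],[0,[0.055,-0.2,-0.197],[0,0,0]],[0,[0.073,-0.265,-0.261],[0,0,0]],[0,[0.088,-0.32,-0.315],[0,0,0]],[0,[0.094,-0.342,-0.337],[0,0,0]],[0,[0.094,-0.342,-0.337],[0,0,0]],[0,[0.094,-0.342,-0.337],[0,0,0]],[0,[0.094,-0.342,-0.337],[0,0,0]]]}}

```text
time: 13.35
tool_pos: [0.6039, -0.0013, 0.2452]
tool_rot: [-0.211, 0.607, 0.746, 0.175]
contact_force: [0.1, -0.7, 0.2]
gripper_width: 0.194
grasp_force: 59.1
```

```bash
cat > bc.py <<'E'
from where import *
def bc(tag):
    "brush axis in cradle frame, each camera, head 97+ and handle parts fitted; uses known tool pose only to pick points"
    rep(seat,C,'cradle'); p,R,st=tool()
    for nm in('scene','top'):
        X=cloud(save(nm,nm+tag)).reshape(-1,3); Q=(X-p)@R*1000; c=(X-seat)@C*1000
        k=(Q[:,2]>24)&(Q[:,2]<172)&(np.hypot(Q[:,0],Q[:,1])<22); Q,c=Q[k],c[k]
        zt=c[:,2]-np.percentile(c[Q[:,2]>120][:,2],1)
        rad=np.where((Q[:,2]<62),9,13); k=(Q[:,2]<62)|(Q[:,2]>95); A=c[k]; rad=rad[k]
        dd=lambda a:np.r_[a[2:],1]/np.linalg.norm(np.r_[a[2:],1])
        g=A[:,2].mean(); r=lambda a:np.linalg.norm(np.cross(A-[a[0],a[1],g],dd(a)),axis=1)-rad
        f=least_squares(r,[A[:,0].mean(),A[:,1].mean(),0,0],loss='soft_l1',f_scale=2); a=f.x
        z0=np.percentile(c[:,2],1)
        print(nm,len(A),'tip z~',z0.round(1),'axis (x,y) at tip',(a[:2]+(z0-g)*a[2:]).round(1),'at +116',(a[:2]+(z0+116-g)*a[2:]).round(1),'rms',np.sqrt(np.mean(f.fun**2)).round(2))
E
python3 -c "
from bc import *
bc('6')"
```

```text
cradle tool [ 0.6039 -0.0013  0.2452] tip in frame mm [67.5 -1.1 27.7] axis [0.003 0.004 1.   ] F [ 0.1 -0.7  0.2] J [-0.33  0.13  1.61  0.48  1.69 -0.54] t 13.35
scene 347 tip z~ 27.9 axis (x,y) at tip [71.4 -5.4] at +116 [61.7  9.4] rms 3.23
top 209 tip z~ 28.3 axis (x,y) at tip [68.3  0.9] at +116 [69.2  1.5] rms 1.17
```

View pics/scene6.png

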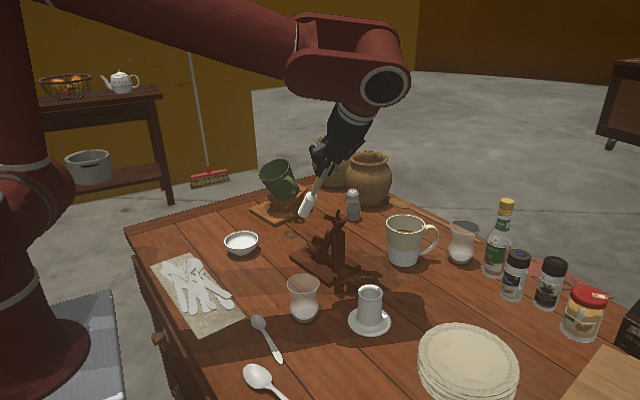

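The picture shows the brush held parallel above the cradle, its tip at about (306,213). Approaching the saddles.

Emit:
{"fn": "arm_command", "kwargs": {"rows": [[0,[0.004,-0.02,-0.026],[0,0,0]],[0,[0.009,-0.045,-0.059],[0,0,0]],[0,[0.014,-0.07,-0.092],[0,0,0]],[0,[0.019,-0.095,-0.125],[0,0,0]],[0,[0.024,-0.115,-0.15],[0,0,0]],[0,[0.026,-0.124,-0.162],[0,0,0]],[0,[0.026,-0.124,-0.162],[0,0,0]],[0,[0.026,-0.124,-0.162],[0,0,0]],[0,[0.026,-0.124,-0.162],[0,0,0]]]}}

```text
time: 14.2
tool_pos: [0.6116, -0.0396, 0.1956]
tool_rot: [-0.212, 0.608, 0.745, 0.175]
contact_force: [0.2, 0.2, -0.4]
gripper_width: 0.189
grasp_force: 59.1
```

```bash
python3 -c "
from bc import *
bc('7')"
```

```text
cradle tool [ 0.6116 -0.0396  0.1956] tip in frame mm [ 8.1 -0.8  6.3] axis [0.003 0.003 1.   ] F [ 0.2  0.2 -0.4] J [-0.38  0.21  1.6   0.46  1.65 -0.62] t 14.2
scene 402 tip z~ -0.3 axis (x,y) at tip [10.2 -2.9] at +116 [-0.7  3.2] rms 4.83
top 269 tip z~ 0.7 axis (x,y) at tip [7.6 1.8] at +116 [9.3 1.8] rms 4.34
```

Emit:
{"fn": "arm_command", "kwargs": {"rows": [[0,[0.0011,-0.0055,-0.0035],[0,0,0]],[0,[0.0023,-0.011,-0.007],[0,0,0]],[0,[0.0023,-0.011,-0.007],[0,0,0]],[0,[0.0023,-0.011,-0.007],[0,0,0]]]}}

```text
time: 14.63
tool_pos: [0.612, -0.043, 0.193]
tool_rot: [-0.212, 0.608, 0.745, 0.174]
contact_force: [-0.4, 0.1, -0.1]
gripper_width: 0.194
grasp_force: 59.1
```

Emit:
{"fn": "arm_command", "kwargs": {"rows": [[0,[0.0006,-0.0028,-0.0018],[0,0,0]],[0,[0.0011,-0.0055,-0.0035],[0,0,0]],[0,[0.0011,-0.0055,-0.0035],[0,0,0]]]}}

```text
time: 14.88
tool_pos: [0.6123, -0.0447, 0.1918]
tool_rot: [-0.212, 0.608, 0.745, 0.174]
contact_force: [0.5, -0.7, -0.7]
gripper_width: 0.193
grasp_force: 59.1
```

Emit:
{"fn": "arm_command", "kwargs": {"rows": [[0,[0.0006,-0.0028,-0.0018],[0,0,0]],[0,[0.0006,-0.0028,-0.0018],[0,0,0]]]}}

```text
time: 15.05
tool_pos: [0.6125, -0.0455, 0.1913]
tool_rot: [-0.212, 0.608, 0.745, 0.174]
contact_force: [0.5, -0.1, -1.0]
gripper_width: 0.197
grasp_force: 59.1
```

Emit:
{"fn": "arm_command", "kwargs": {"rows": [[0,[0.0006,-0.0028,-0.0018],[0,0,0]],[0,[0.0006,-0.0028,-0.0018],[0,0,0]],[0,[0.0006,-0.0028,-0.0018],[0,0,0]]]}}

```text
time: 15.3
tool_pos: [0.6127, -0.0463, 0.1908]
tool_rot: [-0.212, 0.608, 0.745, 0.174]
contact_force: [-0.0, -0.1, -0.6]
gripper_width: 0.193
grasp_force: 59.1
```

Emit:
{"fn": "arm_command", "kwargs": {"rows": [[0,[0.0006,-0.0028,-0.0018],[0,0,0]],[0,[0.0006,-0.0028,-0.0018],[0,0,0]],[0,[0.0006,-0.0028,-0.0018],[0,0,0]]]}}

```text
time: 15.55
tool_pos: [0.613, -0.0469, 0.1905]
tool_rot: [-0.212, 0.608, 0.745, 0.175]
contact_force: [0.2, 0.0, -0.9]
gripper_width: 0.194
grasp_force: 59.1
```

```bash
python3 -c "
from bc import *
p,R,st=tool(); rep(seat,C,'c'); print('F cradle',st['contact_force']@C,'torque',st['ft_torque']@C)"
```

```text
c tool [ 0.613  -0.0469  0.1905] tip in frame mm [-0.9 -0.7  6. ] axis [0.002 0.003 1.   ] F [ 0.2  0.  -0.9] J [-0.39  0.22  1.6   0.46  1.65 -0.63] t 15.55
F cradle [-0.48402003 -0.2037092  -0.72112582] torque [-0.09269619  0.1077264   0.02099961]
```

Emit:
{"fn": "arm_command", "kwargs": {"rows": [[0,[0.0006,-0.0028,-0.0018],[0,0,0]],[0,[0.0006,-0.0028,-0.0018],[0,0,0]],[0,[0.0006,-0.0028,-0.0018],[0,0,0]]]}}

```text
time: 15.8
tool_pos: [0.6132, -0.0474, 0.1902]
tool_rot: [-0.212, 0.608, 0.745, 0.175]
contact_force: [0.4, 3.8, 1.8]
gripper_width: 0.195
grasp_force: 59.1
```

Emit:
{"fn": "arm_command", "kwargs": {"rows": [[0,[0.0006,-0.0028,-0.0018],[0,0,0]],[0,[0.0006,-0.0028,-0.0018],[0,0,0]],[0,[0.0006,-0.0028,-0.0018],[0,0,0]]]}}

```text
time: 16.05
tool_pos: [0.6134, -0.0477, 0.19]
tool_rot: [-0.212, 0.608, 0.745, 0.175]
contact_force: [0.6, 5.6, 3.6]
gripper_width: 0.195
grasp_force: 59.2
```

```bash
python3 -c "
from bc import *
p,R,st=tool(); print('F cradle',st['contact_force']@C,'torque',st['ft_torque']@C)
bc('8')
f=load('scene8'); g=load('top8')
A=cv2.resize(f['color'][150:275,260:380,::-1],(480,500),interpolation=cv2.INTER_CUBIC); B=cv2.resize(g['color'][160:235,300:348,::-1],(320,500),interpolation=cv2.INTER_CUBIC)
cv2.imwrite('pics/c8.png',cv2.convertScaleAbs(np.hstack([A,B]),alpha=1.6))"
```

```text
F cradle [ 6.44286591 -1.73553056  0.21214866] torque [-0.26021985 -1.00051554 -0.06073372]
cradle tool [ 0.6134 -0.0477  0.19  ] tip in frame mm [-1.5 -1.   6. ] axis [0.    0.003 1.   ] F [0.6 5.6 3.6] J [-0.39  0.22  1.6   0.46  1.65 -0.63] t 16.05
scene 482 tip z~ -0.7 axis (x,y) at tip [-3.   2.2] at +116 [-4.2  0.2] rms 4.25
top 302 tip z~ -0.3 axis (x,y) at tip [0.5 1.5] at +116 [0.2 1.3] rms 3.83
```

View pics/c8.png

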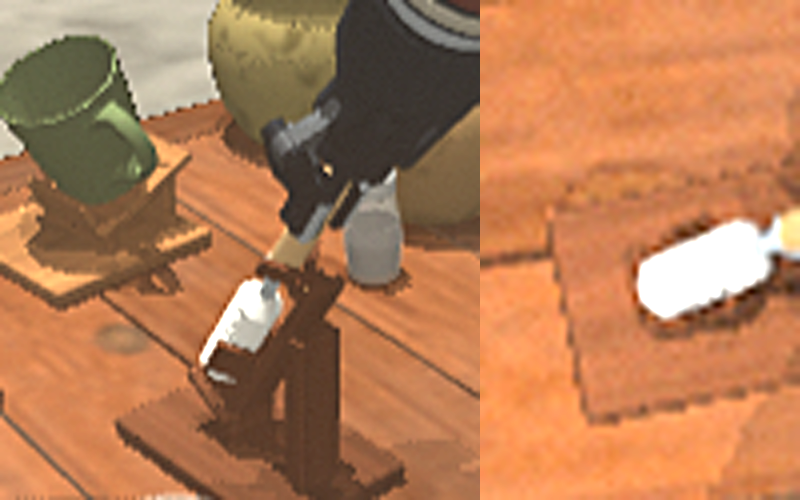

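The crop shows the head lying between the head saddle's arms, with the handle in the upper saddle. Contact is about 6 N. Now sliding down to the foot stop.

Emit:
{"fn": "arm_command", "kwargs": {"rows": [[0,[-0.0005,0.0026,-0.0042],[0,0,0]],[0,[-0.0011,0.0052,-0.0085],[0,0,0]],[0,[-0.0014,0.0069,-0.0113],[0,0,0]],[0,[-0.0014,0.0069,-0.0113],[0,0,0]]]}}

```text
time: 16.48
tool_pos: [0.6142, -0.0467, 0.1871]
tool_rot: [-0.21, 0.608, 0.745, 0.176]
contact_force: [4.8, 3.2, 3.9]
gripper_width: 0.192
grasp_force: 59.4
```

Emit:
{"fn": "arm_command", "kwargs": {"rows": [[0,[-0.0004,0.0017,-0.0028],[0,0,0]],[0,[-0.0004,0.0017,-0.0028],[0,0,0]],[0,[-0.0004,0.0017,-0.0028],[0,0,0]]]}}

```text
time: 16.73
tool_pos: [0.6142, -0.0467, 0.1871]
tool_rot: [-0.21, 0.608, 0.745, 0.176]
contact_force: [2.9, 1.8, 6.9]
gripper_width: 0.192
grasp_force: 59.8
```

```bash
python3 -c "
from bc import *
p,R,st=tool(); print('F cradle',st['contact_force']@C,'torque',st['ft_torque']@C); rep(seat,C,'c')"
```

```text
F cradle [ 4.63231754 -3.22043207  5.26291891] torque [-0.69822992 -0.60663332 -0.00636984]
c tool [ 0.6142 -0.0467  0.1871] tip in frame mm [-3.  -2.6  3.1] axis [0.004 0.007 1.   ] F [2.9 1.8 6.9] J [-0.39  0.22  1.6   0.46  1.64 -0.63] t 16.7333
```

Emit:
{"fn": "arm_command", "kwargs": {"rows": [[0,[0.005,0.001,0],[0,0,0]],[0,[0.005,0.001,0],[0,0,0]],[0,[0.0046,0.0027,-0.0028],[0,0,0]],[0,[0.0046,0.0027,-0.0028],[0,0,0]]]}}

```text
time: 17.07
tool_pos: [0.6146, -0.0467, 0.187]
tool_rot: [-0.211, 0.608, 0.745, 0.174]
contact_force: [-1.9, -1.1, 11.8]
gripper_width: 0.193
grasp_force: 60.4
```

Emit:
{"fn": "arm_command", "kwargs": {"rows": [[0,[-0.0004,0.0017,-0.0028],[0,0,0]],[0,[-0.0004,0.0017,-0.0028],[0,0,0]],[0,[-0.0004,0.0017,-0.0028],[0,0,0]]]}}

```text
time: 17.32
tool_pos: [0.6146, -0.0467, 0.1869]
tool_rot: [-0.21, 0.608, 0.746, 0.174]
contact_force: [-3.9, -3.6, 13.4]
gripper_width: 0.194
grasp_force: 60.7
```

```bash
python3 -c "
from bc import *
p,R,st=tool(); print('F cradle',st['contact_force']@C,'torque',st['ft_torque']@C); bc('9')"
```

```text
F cradle [ 4.79178616  4.56472194 12.84896229] torque [ 0.57215587 -0.84909198 -0.04149759]
cradle tool [ 0.6146 -0.0467  0.1869] tip in frame mm [-3.3 -2.5  3. ] axis [0.005 0.004 1.   ] F [-3.9 -3.6 13.4] J [-0.39  0.23  1.6   0.46  1.64 -0.63] t 17.3167
scene 472 tip z~ -2.7 axis (x,y) at tip [-3.8  2.2] at +116 [-5.1 -0.1] rms 4.29
top 314 tip z~ -2.0 axis (x,y) at tip [-1.8 -0.4] at +116 [-1.3  0. ] rms 3.96
```

```bash
python3 -c "
from bc import *
for tag in('6','9'):
  for nm in('scene','top'):
    f=load(nm+tag); X=(cloud(f)-seat)@C*1000; hsv=cv2.cvtColor(f['color'],cv2.COLOR_RGB2HSV)
    m=(hsv[...,1]<60)&(hsv[...,2]>110)&(np.abs(X[...,1])<20)&(X[...,0]>-16)&(X[...,0]<90)&(X[...,2]>-20)&(X[...,2]<110)
    z=X[m][:,2]; print(tag,nm,m.sum(),'white z',np.percentile(z,[0,2,98,100]).round(1))
"
```

```text
6 scene 231 white z [ 25.9  29.5 102.2 108.7]
6 top 177 white z [ 24.8  28.6 104.5 107.7]
9 scene 171 white z [ 0.8  3.4 78.7 91. ]
9 top 185 white z [ -3.3   1.4 104.3 108.3]
```

Emit:
{"fn": "arm_command", "kwargs": {"rows": [[0,[-0.0035,0.001,0.0009],[0,0,0]],[0,[-0.0035,0.001,0.0009],[0,0,0]],[0,[-0.0039,0.0027,-0.0019],[0,0,0]],[0,[-0.0039,0.0027,-0.0019],[0,0,0]],[0,[-0.0039,0.0027,-0.0019],[0,0,0]]]}}

```text
time: 17.83
tool_pos: [0.6145, -0.0465, 0.187]
tool_rot: [-0.209, 0.608, 0.746, 0.175]
contact_force: [0.2, -5.7, 14.5]
gripper_width: 0.194
grasp_force: 61.0
```

```bash
python3 -c "
from bc import *
p,R,st=tool(); print('F cradle',st['contact_force']@C,'torque',st['ft_torque']@C); rep(seat,C,'c')"
```

```text
F cradle [ 2.88817302  0.97527493 15.27186983] torque [ 0.33089223 -0.58751456 -0.01049005]
c tool [ 0.6145 -0.0465  0.187 ] tip in frame mm [-3.5 -2.9  3. ] axis [0.007 0.007 1.   ] F [ 0.2 -5.7 14.5] J [-0.39  0.22  1.6   0.46  1.63 -0.63] t 17.8333
```

It's firmly against the stop: 15 N along the axis with little side load. I'll ease off and check.

Emit:
{"fn": "arm_command", "kwargs": {"rows": [[0,[0.0006,-0.0026,0.0042],[0,0,0]],[0,[0.0011,-0.0052,0.0085],[0,0,0]],[0,[0.0011,-0.0052,0.0085],[0,0,0]],[0,[0.0011,-0.0052,0.0085],[0,0,0]]]}}

```text
time: 18.17
tool_pos: [0.6144, -0.0466, 0.187]
tool_rot: [-0.21, 0.608, 0.745, 0.175]
contact_force: [2.6, -1.1, 7.1]
gripper_width: 0.195
grasp_force: 59.6
```

```bash
python3 -c "
from bc import *
p,R,st=tool(); print('F cradle',st['contact_force']@C,'torque',st['ft_torque']@C); rep(seat,C,'c')"
```

```text
F cradle [ 2.41030709 -2.33421542  6.87804336] torque [-0.43451688 -0.4119409  -0.01770381]
c tool [ 0.6144 -0.0466  0.187 ] tip in frame mm [-3.1 -2.6  3. ] axis [0.005 0.006 1.   ] F [ 2.6 -1.1  7.1] J [-0.39  0.22  1.6   0.46  1.64 -0.63] t 18.1667
```

Emit:
{"fn": "arm_command", "kwargs": {"rows": [[30,[0,0,0],[0,0,0]],[45,[0,0,0],[0,0,0]],[60,[0,0,0],[0,0,0]],[60,[0,0,0],[0,0,0]],[60,[0,0,0],[0,0,0]],[60,[0,0,0],[0,0,0]],[60,[0,0,0],[0,0,0]]]}}

```text
time: 18.75
tool_pos: [0.613, -0.0456, 0.185]
tool_rot: [-0.212, 0.608, 0.745, 0.174]
contact_force: [0.1, -0.3, -0.4]
gripper_width: 0.703
grasp_force: 0.0
```

```bash
python3 -c "
from bc import *
p,R,st=tool(); print('F cradle',st['contact_force']@C,st['gripper_width']); bc('10')
for nm in('scene','top'):
    f=load(nm+'10'); X=(cloud(f)-seat)@C*1000; hsv=cv2.cvtColor(f['color'],cv2.COLOR_RGB2HSV)
    m=(hsv[...,1]<60)&(hsv[...,2]>110)&(np.abs(X[...,1])<20)&(X[...,0]>-16)&(X[...,0]<90)&(X[...,2]>-20)&(X[...,2]<110)
    z=X[m][:,2]; print(nm,m.sum(),'white z',np.percentile(z,[0,2,98,100]).round(1))
"
```

```text
F cradle [-0.45078025 -0.00491466 -0.2335845 ] 0.7034898321355832
cradle tool [ 0.613  -0.0456  0.185 ] tip in frame mm [-2.7 -0.8  0.7] axis [0.003 0.002 1.   ] F [ 0.1 -0.3 -0.4] J [-0.39  0.23  1.6   0.46  1.64 -0.63] t 18.75
scene 451 tip z~ -3.0 axis (x,y) at tip [-3.9  3. ] at +116 [-5.5 -0.6] rms 4.25
top 324 tip z~ -2.4 axis (x,y) at tip [-1.9  0.4] at +116 [-1.3  0.6] rms 4.59
scene 171 white z [-1.4  4.  78.4 88.6]
top 186 white z [ -1.6   1.5 105.5 109.7]
```

Released with no force on the tool, and the brush didn't move. Retreating along its axis.

Emit:
{"fn": "arm_command", "kwargs": {"rows": [[60,[0.002,-0.011,0.018],[0,0,0]],[60,[0.006,-0.03,0.05],[0,0,0]],[60,[0.012,-0.06,0.1],[0,0,0]],[60,[0.02,-0.1,0.163],[0,0,0]],[60,[0.028,-0.138,0.226],[0,0,0]],[60,[0.028,-0.138,0.3],[0,0,0]],[60,[0.028,-0.138,0.4],[0,0,0]],[60,[0.028,-0.138,0.45],[0,0,0]],[60,[0.028,-0.138,0.45],[0,0,0]],[60,[0.028,-0.138,0.45],[0,0,0]]]}}

```text
time: 19.68
tool_pos: [0.622, -0.0875, 0.3218]
tool_rot: [-0.21, 0.608, 0.745, 0.175]
contact_force: [0.6, -0.5, -0.1]
gripper_width: 0.703
grasp_force: 0.0
```

```bash
python3 -c "
from bc import *
rep(seat,C,'c')
for nm in('scene','top'):
    f=save(nm,nm+'11'); X=(cloud(f)-seat)@C*1000; P=X.reshape(-1,3); Q=P[(abs(P[:,1])<25)&(P[:,0]>-25)&(P[:,0]<40)&(P[:,2]>124)&(P[:,2]<230)]; print(nm,'handle',len(Q),'z max',np.percentile(Q[:,2],99).round(1),'x,y range',Q[:,:2].min(0).round(1),Q[:,:2].max(0).round(1))
f=load('scene11'); g=load('top11')
A=cv2.resize(f['color'][150:275,260:380,::-1],(480,500),interpolation=cv2.INTER_CUBIC); B=cv2.resize(g['color'][160:235,305:353,::-1],(320,500),interpolation=cv2.INTER_CUBIC)
cv2.imwrite('pics/c11.png',cv2.convertScaleAbs(np.hstack([A,B]),alpha=1.5))"
```

```text
c tool [ 0.622  -0.0875  0.3218] tip in frame mm [ 33.1  -1.7 139.4] axis [0.005 0.005 1.   ] F [ 0.6 -0.5 -0.1] J [-0.44  0.18  1.43  0.46  1.86 -0.58] t 19.6833
scene handle 223 z max 192.0 x,y range [-24.4  -7.4] [6.8 8.8]
top handle 135 z max 192.7 x,y range [-23.1 -16.8] [10.1 14.1]
```

View pics/c11.png

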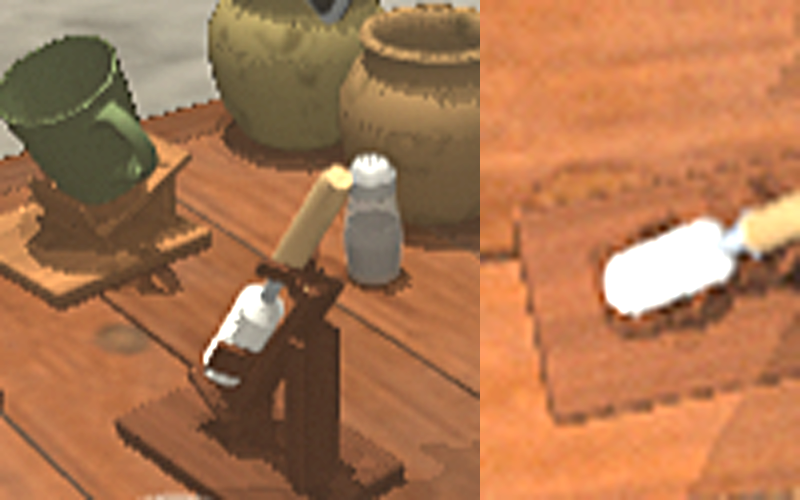

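The brush lies in both saddles, and its handle end measures z ≈ 192 mm against a nominal 190, so the tip is on the stop. The gripper is clear of it. Handing in.

```bash
python3 -c "
from plant import manip
print(manip.job_done())"
```

```text
the job is handed in; nothing more can be done
None
```

I brushed out the mug with two gentle strokes to the bottom, laid the brush in the rest against its foot stop, let go once it was seated, and handed the job in at about 20 s on the robot's clock; no verdict came back.

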